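# Step the sampler carousel back one notch

### The arm

A 6-joint arm with a two-finger parallel gripper is mounted at the origin on the work surface. World frame = base frame: x ahead of the robot, y to its left, z up, the work surface at z = 0. Lengths are in m, angles in degrees, forces in N, time in s.
With the tool pointing down it reaches from about 0.375 to 0.9 m from the base axis. Payload 3.1 kg.
Tool frame: the origin (TCP) lies at the very end of the fingers, on their centre line; the grasp point (between the pads) lies 19 mm behind it; z points along the fingers, y is the direction in which the jaws open and shut (so a half turn about z gives the same grasp; the last joint's range is limited). The gripper opens to 87 mm and grips with 3 to 60 N. Pads are 19 mm wide; open, the fingers measure 117 mm over their backs; the gripper's body (75 mm by 190 mm) begins 51 mm behind the grasp point.
Start: joints at [-75.888, 30.224, 82.088, -0, 67.689, -10.227], TCP at [0.258, -0.569, 0.223] pointing down, gripper open.
Joint ranges: [-176.69, 176.69], [-43.24, 126.21], [12.49, 139.97], [-82, 262], [0, 151.66], [-163.58, 163.58]. Speed limits (degrees/s): [159.86, 159.86, 180, 180, 180, 180].

### API

Orientations are given as a 3x3 rotation matrix whose columns are the frame's x, y, z axes.
In Python, from rig import readout, capture, camera_model, bot, spot_in, regions_of gives the robot as it stands.
- The arm moves only by the tool send_rows, never from a script. Its argument "moves" is a list that holds one entry, the list of rows, each a list of 7 numbers: the turn, a rotation vector about the tool's x, y, z in degrees, then the shift along the tool's x, y, z in cm, then the opening, from -1 (shut) to 1 (fully open). A call has exactly 5 rows; each row shifts and turns the commanded pose from where the row before left it, along the tool's axes as they then stand; what a row does not reach is not made up. A row lasts 1/10 s, in which the tool goes at most 50 mm and 8.59 degrees, less where a joint would pass 70% of its speed; a pose out of reach is approached as far as the arm can. A call with a gripper value outside its range is refused whole. The fingers move at their own pace and stop on an object; the grip force is fixed at half the most. Time passes only in rows, so rows that do not move let the fingers close, or fill a call up. It gives the time, the measured TCP pose, the force and the opening at its end, in the units of the state.
- readout.read_state(): the state, without advancing time (a new reading comes with each control period).
- capture(name): name is "scene" or "side" or "wrist"; returns the picture (384x512x3 uint8, blue, green, red); there is no depth.
- camera_model(name): a dict with "camera_matrix" (3x3 intrinsics, pixels), "pose" (4x4, takes a point from camera to world coordinates). Camera axes: x right, y up, looking along -z (the intrinsics and any distortion apply to the point x, -y, -z); pixel columns grow to the right and rows downward; lengths in m; the calibration is good to about 2 mm. A picture is of the moment at which its call begins: read the wrist's pose just before it. camera_model takes no time and is no camera call; for the wrist camera it gives the pose at the moment of the call.
- bot.hand_in(): hands the job in, once; it reports no verdict.
Trained networks look in the newest picture that a camera, given by its name, has taken for a name from the list of things; names that differ only in an ending like _2 or _b are one class to them, and where a whole thing is asked for, a point or a joint stands for the part that bears it (a point fixed in the world has none). Each returns a list of dicts, best first, with "p" (0 to 1); they miss things now and then, are a little off and sometimes report something else, mostly with a low value. They report only what shows in the picture. A call takes as long as a camera call.
- spot_in(camera, thing): "location" ([x, y, z] in m, in world coordinates, good to about 4 mm: the middle of the surface that is visible of it).
- regions_of(camera, thing): "mask" (384x512 bool, what is visible of it).
The state is a dict: "time_s": time; "joint_positions": joint angles; "qvel": joint speeds; "tau": joint torques, N m; "position": TCP position; "tcp_rot": TCP orientation; "force": force on the tool from outside, world axes, zero at the start; "moment": the same for the moment, N m; "opening": opening from 0.0 (shut) to 1.0 (fully open).
Only numpy, scipy, OpenCV 4.12 (cv2) and the standard library are available. Lean on these libraries where they do the work, as an engineer would, in place of code of your own. Each camera call takes 0.05 s, during which the arm holds its last target. There are 200 camera calls.

### The job

The vial carousel of the sampler has been stepped one notch too far. With a fingertip, throw the ratchet pawl up out of the teeth by its red finger lever until it lies back on its stop, push the carousel backward (clockwise seen from above) by one notch, then tip the pawl back down so that its nose is fully home in the next tooth gap. Push only: do not grip the lever or the carousel's green finger ribs, and leave the loose vials, the rack and the bottle where they stand.

Things in the scene. Friction and masses are not known exactly. Their poses are not given: they have to be found in the camera images.
- sampler: Fixed white bench sampler, deck 45 mm above the bench. Origin: on the carousel's vertical axis at bench level; x axis towards the pawl's side, y axis towards the needle arm, z up. The housing spans x -130 to +154 and y -145 to +205 mm. A console (x 25 to 145, y 147 to 197 mm) on the deck reaches 100 mm above the bench.
- needle_head (a point): Middle of the sampler's fixed needle head, at y = 46 mm of the sampler, 149 mm above the bench. Its level bar runs from here along +y to a post at y = 128 mm; bar and head lie within 13 mm of x = 0, 124 to 165 mm above the bench. Keep clear of it: push the carousel elsewhere.
- carousel_center (a point): Centre of the upper face of the carousel's black disc, on its vertical axis, 70 mm above the bench; disc radius 104 mm. Eight fixed vials with blue caps stand on it at radius 46 mm (20 mm thick, tops 120 mm above the bench). Eight aluminium saw teeth, 10 mm high, stand on the rim (radius 86 to 104 mm), one every 45 degrees: upright face, anticlockwise of it a 30 degree ramp and a 15 degree gap.
- carousel (a joint): Turn of the carousel (rad), growing anticlockwise seen from above = forward, free. Backward is clockwise; a pawl that is down blocks it. 0: a tooth face touches the pawl's nose; starts at 0 to 0.12. One notch = 0.785. One notch back the pawl falls fully home from -0.785 to -0.60; short of that it lies on a ramp, beyond it on a tooth's top. Friction (0.15 N m, 2 N at the ribs) holds it where left.
- rib_top (a point): Middle of the top edge of one of eight upright green finger ribs on the disc, radius 74 mm, 96 mm above the bench, 26 mm above the disc. Ribs are radial plates 20 mm long, 8 mm thick, one every 45 degrees, 50 mm free between two; this one stands at 202.5 degrees about z from the sampler's x axis when carousel is 0. Push any rib on its anticlockwise side to turn the carousel backward.
- ribs_a: Anticlockwise halves (4 mm) of the eight finger ribs: the faces to push on. Origin on the carousel's axis, 51 mm above the bench; turns with the carousel.
- ribs_c: Clockwise halves (4 mm) of the eight finger ribs. Origin on the carousel's axis, 51 mm above the bench. Pressing both halves at once is gripping.
- pawl (a joint): Turn of the pawl about its level hinge (rad): 0 when it is down, nose home in a tooth gap; grows as the nose lifts; 1.22 when it lies back on its stop. It is weighted and balances at about 0.75: beyond that it falls back on the stop and stays, below that it falls down to the teeth by itself. Under 1 N at the lever's tip moves it.
- pawl_hinge (a point): Middle of the pawl's hinge pin, 92 mm above the bench, at x 95, y -65 mm of the sampler, outside the carousel's rim; the pin runs along the sampler's x. It sits between steel cheeks (26 mm over both, y -92 to -54 mm, tops 116 mm above the bench). From it the steel arm reaches 65 mm along +y, tangent to the rim, and the nose at its end drops to 21 mm below the hinge.
- lever_tip (a point): Middle of the free end of the pawl's finger lever, a bar 90 mm long from the hinge, 10 mm thick; its outer 50 mm is a red grip 24 mm wide. Pawl down: the tip is 45 mm along the sampler's +y from the hinge and 78 mm above it. Pawl on its stop: 58 mm along -y and 69 mm above. It swings in an upright arc about the hinge: push it over from the +y side to lift the pawl, from the -y side to put it down.
- grip_front: Half (5 mm) of the lever's red grip on its +y side, towards the nose: the face to push on to lift the pawl. Origin on the hinge, turns with the pawl.
- grip_back: Other half (5 mm) of the red grip: the face to push on to put the pawl down. Origin on the hinge. Pressing both halves at once is gripping.
- vial_front: Loose vial with a blue cap standing on the sampler's deck (45 mm above the bench) near the carousel, 20 mm thick, 50 mm tall, to be left alone. Origin: centre of its underside.
- vial_near: Second loose vial, the same, on the deck at another corner, to be left alone. Origin: centre of its underside.
- rack: Loose grey tube rack, 120 by 70 mm, 67 mm tall with its blue caps, on the bench on the sampler's -y side, to be left alone. Origin: centre of its underside.
- solvent: Loose amber bottle with a blue cap, 60 mm thick, 120 mm tall, on the bench on the sampler's +y side, to be left alone. Origin: centre of its underside.

How it is judged (in metres and radians):
On the way, in this order (a step that is already met when the one before it is completed fails the run):
1. the pawl is thrown up and lies back on its stop, the carousel not yet turned back (value of joint pawl above 1.1 rad and value of joint carousel above -0.15 rad), for 0.2 s.
2. with the pawl up, the carousel is pushed backward (value of joint pawl above 1.1 rad and value of joint carousel below -0.3 rad), for 0.1 s.
At the end, for the whole second after the job is handed in: The pawl is down, its nose fully home (within 0.05 rad) in the tooth gap one notch on; the carousel stands at rest one notch back (joint between -0.83 and -0.57 rad, the play of the nose in its gap); the loose vials, rack and bottle stand upright within 20 mm of where they were (value of joint pawl below 0.05 rad and value of joint carousel between -0.83 and -0.57 rad and velocity of joint carousel between -0.05 and 0.05 rad/s and velocity of joint pawl between -0.1 and 0.1 rad/s and angle between each of vial_front, vial_near, rack, solvent's own z axis and vertical below 0.2 rad and distance of each of vial_front, vial_near, rack, solvent from where it was at the start of the episode below 0.02 m); the robot touches nothing.
It fails at once if the pawl's lever is gripped (both faces pressed at once) (contact force between each of grip_front, grip_back and the fingers above 1 N).
It fails at once if a rib of the carousel is gripped (both faces pressed at once) (contact force between each of ribs_a, ribs_c and the fingers above 1 N).
It fails at once if a loose vial, the rack or the bottle is lifted, carried or shoved more than 20 mm (distance of any of vial_front, vial_near, rack, solvent from where it was at the start of the episode above 0.02 m).
It also fails if it takes over 61 s, if anything falls off the work surface, if the arm or the gripper's body presses on something with over 40 N, if the wrist force passes 120 N, or if a joint passes its speed limit or range.

## Working session

There is one attempt and no reset: what is moved stays moved. The work goes in short steps, Python scripts to look and compute and a tool call to move; the robot and the scene stay as the last step left them, time stands still between calls to the robot, and variables do not carry over. Pictures are saved under pics/ and viewed, about 8 in all and at most 12, crops included, and the job is handed in when it is done.

Besides the shell and the picture viewer there is one more tool, called after "Emit:" as name(argument=value, ...) on one line, values as JSON. send_rows: Moves the arm, as the interface text tells. Its arguments: {"type":"object","properties":{"moves":{"type":"array","items":{"type":"array","items":{"type":"array","items":{"type":"number"}}}}},"required":["moves"]}

```bash
mkdir -p pics; ls; cat > h.py <<'E'
import numpy as np, cv2
from rig import readout, capture, camera_model, bot, spot_in, regions_of
np.set_printoptions(precision=4,suppress=True)
E
python3 - <<'E'
from h import *
s=readout.read_state(); print(s['position'],s['tcp_rot'],s['force'],s['opening'])
a=capture('scene'); 
for t in ['carousel_center','needle_head','rib_top','pawl_hinge','lever_tip','vial_front','vial_near','rack','solvent','sampler']:
    print(t,[(np.round(d['location'],4),round(d['p'],2)) for d in spot_in('scene',t)[:3]])
b=capture('side')
for t in ['carousel_center','needle_head','rib_top','pawl_hinge','lever_tip','vial_front','vial_near']:
    print(t,[(np.round(d['location'],4),round(d['p'],2)) for d in spot_in('side',t)[:3]])
cv2.imwrite('pics/a.png',cv2.resize(np.vstack([a,b]),None,fx=.78,fy=.78))
for c in ['scene','side']: print(camera_model(c))
print(readout.read_state()['time_s'])
E
```

```text
pics
[ 0.2575 -0.5687  0.2216] [[ 0.9111  0.4121 -0.0005]
 [ 0.4121 -0.9111  0.0021]
 [ 0.0004 -0.0021 -1.    ]] [-0.5545 -0.5508 -0.0466] 0.9996979408860852
carousel_center [(array([ 0.5224, -0.0843,  0.0799]), 0.67), (array([ 0.5929, -0.328 ,  0.0575]), 0.37)]
needle_head [(array([ 0.5604, -0.0807,  0.0509]), 0.87), (array([ 0.6181, -0.0871,  0.1369]), 0.68)]
rib_top [(array([0.4736, 0.1845, 0.0845]), 0.71), (array([ 0.5277, -0.0848,  0.076 ]), 0.62), (array([ 0.6242, -0.0802,  0.1581]), 0.54)]
pawl_hinge [(array([ 0.6159, -0.0888,  0.1363]), 0.61)]
lever_tip [(array([ 0.6149, -0.0851,  0.1374]), 0.71)]
vial_front [(array([ 0.4995, -0.1201,  0.0898]), 0.69)]
vial_near [(array([ 0.442 , -0.1891,  0.0826]), 0.74)]
rack [(array([ 0.5947, -0.3256,  0.0579]), 0.72)]
solvent [(array([0.4753, 0.1812, 0.0812]), 0.96)]
sampler [(array([ 0.5603, -0.0767,  0.0488]), 0.75)]
carousel_center [(array([ 0.4973, -0.0431,  0.0775]), 0.66), (array([ 0.4274, -0.1835,  0.0762]), 0.64)]
needle_head [(array([0.4958, 0.0324, 0.0559]), 0.66), (array([ 0.604 , -0.0821,  0.1541]), 0.3)]
rib_top [(array([ 0.4
[... 252 characters left out ...]
array([ 0.4285, -0.1797,  0.0802]), 0.5)]
{'camera_matrix': array([[354.8728,   0.    , 260.2205],
       [  0.    , 354.8728, 194.6202],
       [  0.    ,   0.    ,   1.    ]]), 'pose': array([[ 0.6956, -0.5305,  0.4845,  0.9265],
       [ 0.7184,  0.5054, -0.478 , -0.3275],
       [ 0.0087,  0.6806,  0.7326,  0.6933],
       [ 0.    ,  0.    ,  0.    ,  1.    ]])}
{'camera_matrix': array([[359.76  ,   0.    , 255.0847],
       [  0.    , 359.76  , 193.6067],
       [  0.    ,   0.    ,   1.    ]]), 'pose': array([[-0.9453,  0.2408, -0.2201,  0.357 ],
       [-0.3262, -0.7124,  0.6213,  0.5291],
       [-0.0072,  0.6591,  0.752 ,  0.6992],
       [ 0.    ,  0.    ,  0.    ,  1.    ]])}
0.95
```

View pics/a.png

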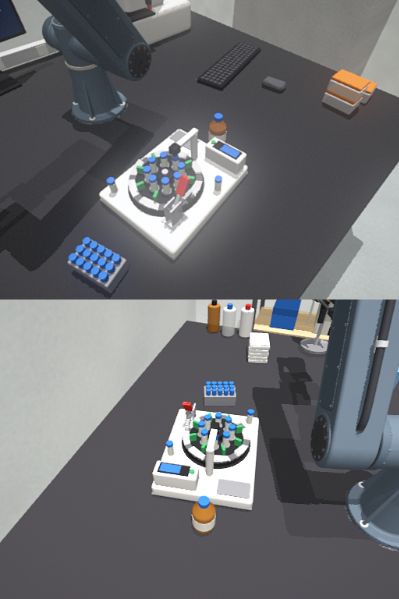

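```bash
python3 - <<'E'
from h import *
a=capture('scene');b=capture('side')
A=cv2.resize(a[135:325,110:330],None,fx=3.4,fy=3.4,interpolation=cv2.INTER_CUBIC)
B=cv2.resize(b[120:270,185:345],None,fx=4,fy=4,interpolation=cv2.INTER_CUBIC)
cv2.imwrite('pics/b.png',cv2.resize(A,(748,600))); cv2.imwrite('pics/c.png',cv2.resize(B,(640,600)))
E
```

```text
(no output)
```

View pics/b.png

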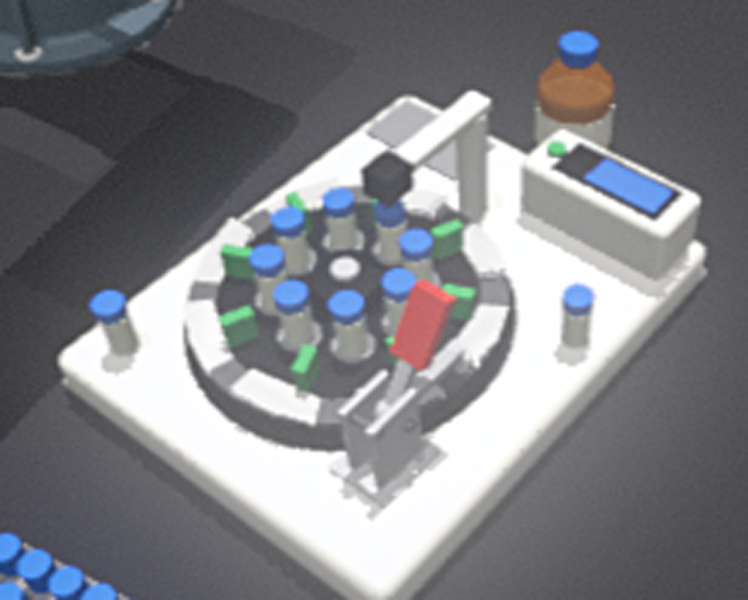

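View pics/c.png

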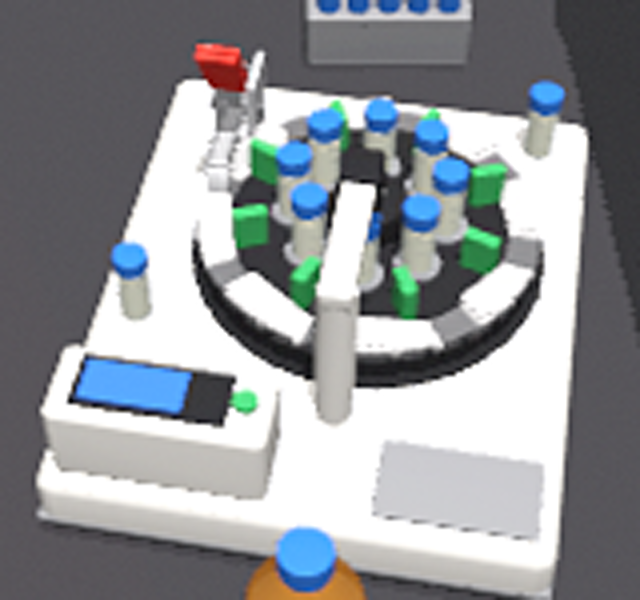

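```bash
cat > fit.py <<'E'
from h import *
from scipy.optimize import least_squares
def proj(c,P):
    m=camera_model(c); T=np.linalg.inv(m['pose']); q=P@T[:3,:3].T+T[:3,3]
    q=q*[1,-1,-1]; q=q@m['camera_matrix'].T; return q[:,:2]/q[:,2:]
sc=lambda u,v:(110+u/3.4,135+v/(600/190)); sd=lambda u,v:(185+u/4,120+v/4)
box=lambda c:[(c[0],'s',p) for p in c[1]]
S={'scene':[((154,-145,45),sc(378,590)),((-130,-145,45),sc(63,362)),((154,205,45),sc(704,248)),((-130,205,45),sc(405,95)),
 ((25,197,100),sc(563,131)),((145,197,100),sc(698,196)),((145,147,100),sc(664,232)),((25,147,100),sc(524,170))],
 'side':[((154,-145,45),sd(181,80)),((-130,-145,45),sd(587,124)),((154,205,45),sd(40,463)),((145,197,100),sd(45,408)),((145,147,100),sd(80,345)),((25,147,100),sd(280,375))]}
R={'scene':[sc(305,352),sc(239,316),sc(237,252),sc(295,202),sc(447,230),sc(458,290)],
 'side':[sd(336,107),sd(432,116),sd(487,170),sd(483,238),sd(405,275),sd(305,268),sd(250,212),sd(263,148)]}
def W(p,P): 
    c,s=np.cos(p[2]),np.sin(p[2]); P=np.array(P,float)/1000
    return P@np.array([[c,-s,0],[s,c,0],[0,0,1]]).T+[p[0],p[1],0]
def res(p):
    o=[]
    for c in S:
        o.append((proj(c,W(p,[a for a,_ in S[c]]))-[b for _,b in S[c]]).ravel())
        a=np.radians(202.5+45*np.arange(8))+p[3]
        q=proj(c,W(p,np.c_[74*np.cos(a),74*np.sin(a),96+0*a]))
        for r in R[c]:
            d=q-r; o.append(d[np.argmin((d**2).sum(1))])
    return np.concatenate(o)
if __name__=='__main__':
    best=min((least_squares(res,[.53,-.07,y,t],loss='soft_l1') for y in (-.3,0,.3) for t in (0,.1)),key=lambda r:r.cost)
    p=best.x; print(p,np.degrees(p[2]),best.cost); r=best.fun; print(r.reshape(-1,2).round(1).tolist())
    for n,l in dict(center=(0,0,70),needle=(0,46,149),hinge=(95,-65,92),tip=(95,-20,170),vtip=(95,-123,161)).items(): print(n,W(p,[l])[0],proj('scene',W(p,[l])),proj('side',W(p,[l])))
    np.save('p.npy',p)
E
python3 fit.py
```

```text
[ 0.5113 -0.0654  0.1451  0.0337] 8.312062075428797 43.642364458661305
[[-0.1, 2.9], [-4.4, -3.1], [2.0, -2.2], [0.2, -2.9], [-1.2, -3.0], [1.7, -1.1], [-0.2, 0.6], [-2.3, -3.8], [-0.3, 1.1], [-1.2, -0.9], [-0.9, -1.4], [-0.2, -1.0], [-0.5, -1.7], [-0.4, -0.8], [-0.7, -2.6], [0.1, -1.5], [-2.8, 4.4], [-2.4, 0.7], [-4.3, -1.8], [0.3, -1.5], [-0.0, 0.3], [-1.5, 0.2], [-0.1, -0.7], [-0.6, -0.8], [-0.1, 0.8], [0.0, -0.2], [-0.7, -0.5], [-0.1, -0.8]]
center [ 0.5113 -0.0654  0.07  ] [[212.2114 227.0567]] [[276.6766 174.7246]]
needle [ 0.5046 -0.0199  0.149 ] [[223.7103 190.4947]] [[274.9506 164.3419]]
hinge [ 0.6147 -0.116   0.092 ] [[224.2741 264.8153]] [[243.7534 145.8137]]
tip [ 0.6082 -0.0715  0.17  ] [[237.6235 225.7938]] [[238.6605 132.8485]]
vtip [ 0.6231 -0.1734  0.161 ] [[199.2217 266.3965]] [[247.69 109.71]]
```

```bash
cat > at.py <<'E'
# current pose in sampler frame (mm, deg about sampler z of tool x), optional target -> shift in tool axes (cm), turn about tool z
import sys
from h import *
p=np.load('p.npy'); s=readout.read_state(); c,n=np.cos(p[2]),np.sin(p[2])
R=np.array([[c,n,0],[-n,c,0],[0,0,1]]); q=R@(np.array(s['position'])-[p[0],p[1],0])*1000; T=R@np.array(s['tcp_rot'])
print(s['time_s'],'samp mm',q.round(1),'yaw',np.degrees(np.arctan2(T[1,0],T[0,0])).round(2),'F',(R@np.array(s['force'])).round(2),'z',T[:,2].round(3))
if len(sys.argv)>3:
    d=np.array(list(map(float,sys.argv[1:4])))-q; print('d samp',d.round(1),'tool cm',(T.T@d/10).round(2))
E
python3 at.py 95 32 220
```

```text
1.05 samp mm [-323.9 -462.   222.6] yaw 16.03 F [0.19 0.87 1.51] z [-0. -0. -1.]
d samp [418.9 494.   -2.6] tool cm [ 53.9  -35.92   0.25]
```

Emit:
send_rows(moves=[[[0,0,8,0,0,0,-1],[0,0,8,0,0,0,-1],[0,0,0,0,0,0,-1],[0,0,0,0,0,0,-1],[0,0,0,0,0,0,-1]]])

```text
time_s: 1.55
position: [0.2576, -0.5694, 0.2225]
tcp_rot: [[0.989, 0.147, -0.0], [0.147, -0.989, 0.0], [-0.0, -0.0, -1.0]]
force: [-0.3, 0.3, -0.4]
opening: 0.629
```

```bash
python3 at.py 95 32 220
```

```text
1.55 samp mm [-323.9 -462.   222.5] yaw 0.14 F [-0.21  0.35 -0.44] z [-0.  0. -1.]
d samp [418.9 494.   -2.5] tool cm [ 42.01 -49.29   0.26]
```

Emit:
send_rows(moves=[[[0,0,0,2.8,-3.3,0,-1],[0,0,0,2.8,-3.3,0,-1],[0,0,0,2.8,-3.3,0,-1],[0,0,0,2.8,-3.3,0,-1],[0,0,0,2.8,-3.3,0,-1]]])

```text
time_s: 2.05
position: [0.3729, -0.3845, 0.2227]
tcp_rot: [[0.989, 0.146, 0.0], [0.146, -0.989, -0.0], [0.0, 0.0, -1.0]]
force: [0.9, -1.0, -0.9]
opening: 0.175
```

Emit:
send_rows(moves=[[[0,0,0,2.8,-3.3,0,-1],[0,0,0,2.8,-3.3,0,-1],[0,0,0,2.8,-3.3,0,-1],[0,0,0,2.8,-3.3,0,-1],[0,0,0,2.8,-3.3,0,-1]]])

```text
time_s: 2.55
position: [0.4876, -0.2008, 0.2228]
tcp_rot: [[0.989, 0.146, 0.001], [0.146, -0.989, -0.0], [0.0, 0.0, -1.0]]
force: [0.3, -0.8, 0.5]
opening: 0.003
```

Emit:
send_rows(moves=[[[0,0,0,2.8,-3.3,0,-1],[0,0,0,2.8,-3.3,0,-1],[0,0,0,2.8,-3.3,0,-1],[0,0,0,2.8,-3.3,0,-1],[0,0,0,2.8,-3.1,0,-1]]])

```text
time_s: 3.05
position: [0.6024, -0.0189, 0.2227]
tcp_rot: [[0.989, 0.147, 0.0], [0.147, -0.989, -0.0], [0.0, 0.0, -1.0]]
force: [0.1, -0.5, -0.5]
opening: 0.003
```

```bash
python3 at.py 95 28 153; python3 - <<'E'
from h import *
a=capture('scene');w=capture('wrist')
for t in ['lever_tip','pawl_hinge']:
    print(t,[(np.round(d['location'],4),round(d['p'],2)) for d in spot_in('scene',t)[:3]],[(np.round(d['location'],4),round(d['p'],2)) for d in spot_in('wrist',t)[:3]])
A=cv2.resize(a[100:300,110:330],(440,400),interpolation=cv2.INTER_CUBIC)
cv2.imwrite('pics/d.png',np.hstack([A,cv2.resize(w,(360,270)) if 0 else cv2.copyMakeBorder(cv2.resize(w,(360,270)),0,130,0,0,cv2.BORDER_CONSTANT)]))
E
```

```text
3.05 samp mm [ 96.9  32.9 222.7] yaw 0.14 F [ 0.05 -0.53 -0.46] z [ 0. -0. -1.]
d samp [ -1.9  -4.9 -69.7] tool cm [-0.19  0.49  6.97]
lever_tip [(array([ 0.4427, -0.1887,  0.0798]), 0.64), (array([ 0.6122, -0.0861,  0.139 ]), 0.55)] [(array([ 0.6104, -0.0773,  0.1357]), 0.96)]
pawl_hinge [(array([ 0.618 , -0.0877,  0.1346]), 0.64)] [(array([ 0.6109, -0.0791,  0.1352]), 0.82), (array([ 0.5728, -0.0437,  0.0749]), 0.27)]
```

View pics/d.png

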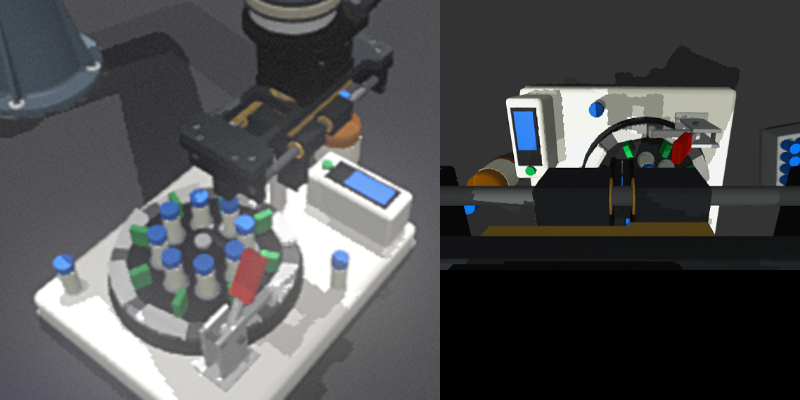

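Emit:
send_rows(moves=[[[0,0,0,0,0,2,-1],[0,0,0,-0.2,0,2,-1],[0,0,0,0,0,2,-1],[0,0,0,0,0,0.7,-1],[0,0,0,0,2,0,-1]]])

```text
time_s: 3.85
position: [0.6004, -0.0401, 0.1543]
tcp_rot: [[0.989, 0.146, -0.004], [0.146, -0.989, 0.002], [-0.004, -0.002, -1.0]]
force: [-0.4, -0.1, -0.1]
opening: 0.003
```

Emit:
send_rows(moves=[[[0,0,0,0,1,0,-1],[0,0,0,0,1,0,-1],[0,0,0,0,1,0,-1],[0,0,0,0,1,0,-1],[0,0,0,0,1,0,-1]]])

```text
time_s: 4.35
position: [0.61, -0.0911, 0.1559]
tcp_rot: [[0.989, 0.145, 0.0], [0.145, -0.989, -0.0], [0.0, 0.0, -1.0]]
force: [-0.2, 0.3, 0.5]
opening: 0.006
```

```bash
python3 at.py 95 -70 155; python3 - <<'E'
from h import *
a=capture('scene');b=capture('side')
A=cv2.resize(a[100:300,130:330],(400,400),interpolation=cv2.INTER_CUBIC)
B=cv2.resize(b[70:270,175:375],(400,400),interpolation=cv2.INTER_CUBIC)
cv2.imwrite('pics/e.png',np.hstack([A,B]))
E
```

```text
4.35 samp mm [ 94.  -39.6 155.9] yaw 0.03 F [-0.13  0.28  0.52] z [ 0. -0. -1.]
d samp [  1.  -30.4  -0.9] tool cm [0.1  3.04 0.09]
```

View pics/e.png

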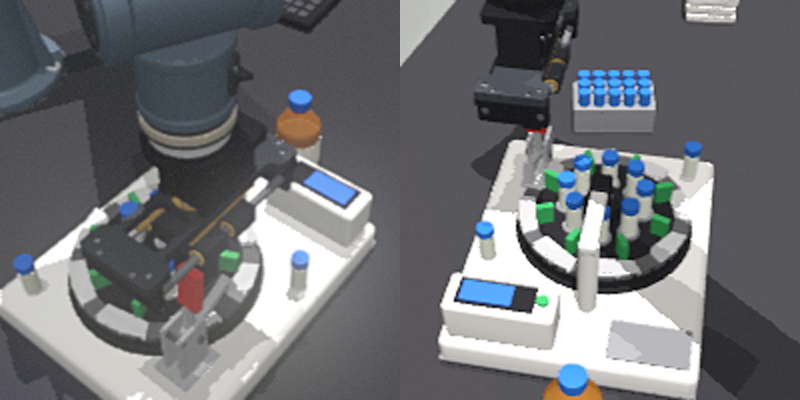

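The lever's red grip is upright at (190,290) in the left half and ahead of the fingers, so the push is working. I'll carry it past its balance point.

Emit:
send_rows(moves=[[[0,0,0,0,0.8,0,-1],[0,0,0,0,0.8,0,-1],[0,0,0,0,0.8,0,-1],[0,0,0,0,0.8,0,-1],[0,0,0,0,0.5,0,-1]]])

```text
time_s: 4.95
position: [0.6154, -0.1279, 0.1555]
tcp_rot: [[0.989, 0.145, 0.0], [0.145, -0.989, -0.0], [0.0, 0.0, -1.0]]
force: [0.3, 0.8, -0.1]
opening: 0.003
```

Emit:
send_rows(moves=[[[0,0,0,0,0.3,0,-1],[0,0,0,0,0,0,-1],[0,0,0,0,0,-2,-1],[0,0,0,0,0,-3,-1],[0,0,0,0,0,-2.5,-1]]])

```text
time_s: 5.45
position: [0.6156, -0.1295, 0.2315]
tcp_rot: [[0.989, 0.145, -0.0], [0.145, -0.989, 0.0], [-0.0, -0.0, -1.0]]
force: [0.8, -0.4, -0.4]
opening: 0.005
```

```bash
python3 at.py -59 -45 220; python3 - <<'E'
from h import *
a=capture('scene');b=capture('side')
A=cv2.resize(a[100:300,130:330],(400,400),interpolation=cv2.INTER_CUBIC)
B=cv2.resize(b[70:270,175:375],(400,400),interpolation=cv2.INTER_CUBIC)
cv2.imwrite('pics/f.png',np.hstack([A,B]))
E
```

```text
5.45 samp mm [ 93.9 -78.5 231.5] yaw 0.04 F [ 0.76 -0.56 -0.36] z [-0.  0. -1.]
d samp [-152.9   33.5  -11.5] tool cm [-15.29  -3.36   1.15]
```

View pics/f.png

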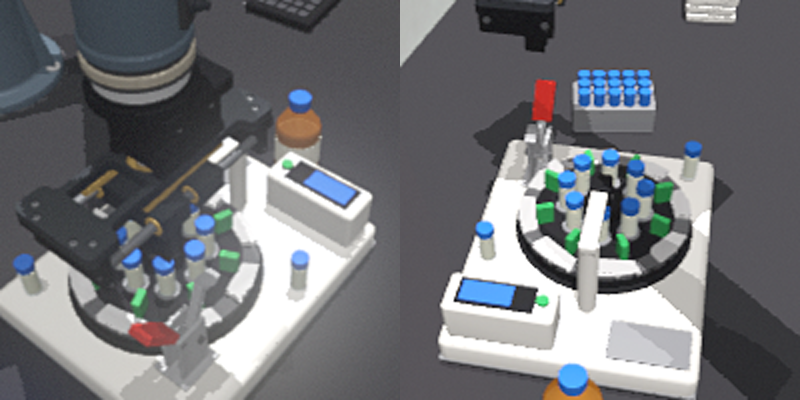

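Pawl lies back on its stop: the grip is at (150,333) on the left, flat towards −y. Next I move to the ribs on the −x side.

Emit:
send_rows(moves=[[[0,0,0,-3,-0.5,0,-1],[0,0,0,-3,-0.5,0,-1],[0,0,0,-3,-0.4,0,-1],[0,0,0,-3,-0.4,0,-1],[0,0,0,-3,-0.4,0,-1]]])

```text
time_s: 6.05
position: [0.4621, -0.1291, 0.2296]
tcp_rot: [[0.989, 0.146, -0.002], [0.146, -0.989, 0.001], [-0.002, -0.001, -1.0]]
force: [0.0, -0.5, 1.3]
opening: 0.004
```

Emit:
send_rows(moves=[[[0,0,-8,0,0,0,-1],[0,0,-8,0,0,0,-1],[0,0,-8,0,0,0,-1],[0,0,0,0,0,0,-1],[0,0,0,0,0,0,-1]]])

```text
time_s: 6.55
position: [0.4636, -0.1295, 0.23]
tcp_rot: [[0.846, 0.533, -0.001], [0.533, -0.846, 0.001], [-0.001, -0.001, -1.0]]
force: [0.3, 0.5, 0.3]
opening: 0.003
```

```bash
python3 at.py -56 -56 86; python3 - <<'E'
from h import *
w=capture('wrist'); b=capture('side')
from fit import W,proj
p=np.load('p.npy')
# rib tops predicted for carousel 0.034 and the finger spot
a=np.radians(202.5+45*np.arange(8))+p[3]
for q in proj('side',W(p,np.c_[74*np.cos(a),74*np.sin(a),96+0*a])): cv2.circle(b,tuple(int(round(x)) for x in q),1,(0,0,255),-1)
q=proj('side',W(p,[[-56,-56,70]]))[0]; cv2.circle(b,tuple(int(round(x)) for x in q),2,(0,255,255),-1)
B=cv2.resize(b[70:270,175:375],(400,400),interpolation=cv2.INTER_CUBIC)
cv2.imwrite('pics/g.png',np.hstack([cv2.resize(w,(400,300)),B[:300]]) if 0 else np.hstack([cv2.copyMakeBorder(cv2.resize(w,(400,300)),0,100,0,0,cv2.BORDER_CONSTANT),B]))
# arc
def pose(s):
    r=np.radians(204.5-41.5*s); e=np.array([np.cos(r),np.sin(r)]); t=np.array([-e[1],e[0]])
    return 74*e+(19+3*s)*t, 24*(1-s)
N=10; pr=(np.array([-56,-56.]),24.)
for k in range(N+1):
    q,y=pose(k/N); d=q-pr[0]; f=np.radians(pr[1]); X=np.array([np.cos(f),np.sin(f)]); Y=np.array([np.sin(f),-np.cos(f)])
    print(k,q.round(1),'turn',round(pr[1]-y,1),'dx %.2f dy %.2f'%(d@X/10,d@Y/10)); pr=(q,y)
E
```

```text
6.55 samp mm [-56.4 -56.5 230. ] yaw 23.87 F [0.36 0.46 0.3 ] z [-0.001  0.001 -1.   ]
d samp [   0.4    0.5 -144. ] tool cm [ 0.07 -0.01 14.4 ]
0 [-59.5 -48. ] turn 0.0 dx 0.01 dy -0.87
1 [-62.7 -43.8] turn 2.4 dx -0.12 dy -0.51
2 [-65.6 -39.5] turn 2.4 dx -0.11 dy -0.51
3 [-68.2 -34.9] turn 2.4 dx -0.10 dy -0.52
4 [-70.5 -30.2] turn 2.4 dx -0.08 dy -0.52
5 [-72.5 -25.3] turn 2.4 dx -0.07 dy -0.52
6 [-74.1 -20.3] turn 2.4 dx -0.06 dy -0.52
7 [-75.4 -15.2] turn 2.4 dx -0.04 dy -0.53
8 [-76.4 -10. ] turn 2.4 dx -0.03 dy -0.53
9 [-77.   -4.7] turn 2.4 dx -0.01 dy -0.53
10 [-77.2   0.6] turn 2.4 dx -0.00 dy -0.53
```

View pics/g.png

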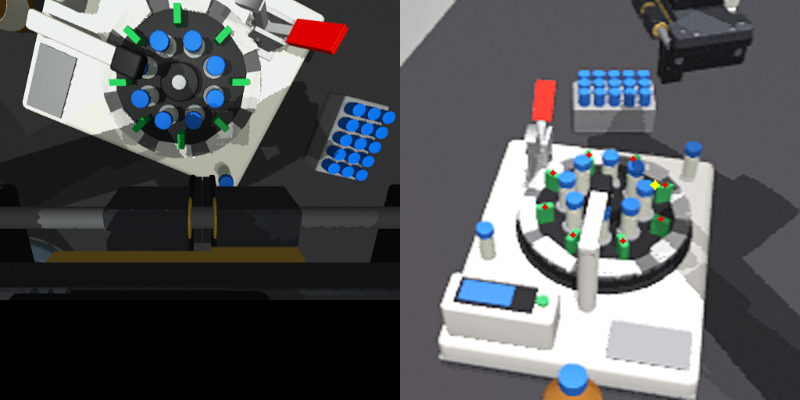

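```bash
python3 - <<'E'
from h import *
from fit import W,proj
from scipy.optimize import least_squares
p=np.load('p.npy'); w=capture('wrist').astype(int); m=((w[...,1]>w[...,0]+40)&(w[...,1]>w[...,2]+40)).astype(np.uint8)
n,l,st,c=cv2.connectedComponentsWithStats(m); C=c[1:][st[1:,4]>15]; print(C.round(1).tolist())
def rib(q):
    a=np.radians(202.5+45*np.arange(8))+q[2]
    return proj('wrist',W([q[0],q[1],p[2],0],np.c_[74*np.cos(a),74*np.sin(a),90+0*a]))
print(rib([p[0],p[1],p[3]]).round(1).tolist())
def f(q):
    d=rib(q)[None]-C[:,None]; k=(d**2).sum(2).argmin(1); return d[range(len(C)),k].ravel()
r=least_squares(f,[p[0],p[1],p[3]],loss='soft_l1'); print(r.x,p,r.fun.round(1))
E
```

```text
[[226.3, 16.5], [168.4, 44.1], [285.2, 44.6], [150.2, 105.2], [306.8, 104.6], [177.8, 159.7], [282.8, 159.2], [230.4, 180.6]]
[[230.7, 179.9], [281.8, 158.7], [305.2, 104.5], [283.4, 44.9], [224.9, 18.6], [168.3, 45.9], [150.9, 105.8], [178.1, 159.5]]
[ 0.512  -0.0657  0.0264] [ 0.5113 -0.0654  0.1451  0.0337] [-0.2  1.6  0.9  0.8 -0.7  0.2  1.2 -0.4 -1.   0.1  0.4 -1.  -0.8 -0.6
  0.3 -1.1]
```

The wrist fit agrees within 1 mm and puts the carousel at about 0.03. I'll descend into the gap and push.

Emit:
send_rows(moves=[[[0,0,0,0,0,4,-1],[0,0,0,0,0,4,-1],[0,0,0,0,0,3,-1],[0,0,0,0,0,2,-1],[0,0,0,0,0,1.4,-1]]])

```text
time_s: 7.2
position: [0.4634, -0.1294, 0.0848]
tcp_rot: [[0.846, 0.534, -0.002], [0.534, -0.846, 0.001], [-0.001, -0.002, -1.0]]
force: [0.9, 0.1, -0.1]
opening: 0.006
```

Emit:
send_rows(moves=[[[0,0,0,0,-0.4,0,-1],[0,0,0,0,-0.4,0,-1],[0,0,2.4,-0.1,-0.5,0,-1],[0,0,2.4,-0.1,-0.5,0,-1],[0,0,2.4,-0.1,-0.5,0,-1]]])

```text
time_s: 7.7
position: [0.4511, -0.1123, 0.0879]
tcp_rot: [[0.906, 0.423, 0.004], [0.423, -0.906, -0.003], [0.003, 0.004, -1.0]]
force: [1.0, -1.3, -1.0]
opening: 0.003
```

```bash
python3 at.py -70.5 -30 86
```

```text
7.7 samp mm [-66.3 -37.6  87.9] yaw 16.74 F [ 0.82 -1.47 -0.98] z [ 0.004 -0.003 -1.   ]
d samp [-4.2  7.6 -1.9] tool cm [-0.18 -0.85  0.19]
```

Emit:
send_rows(moves=[[[0,0,2.4,-0.1,-0.5,0,-1],[0,0,2.4,-0.1,-0.5,0,-1],[0,0,2.4,-0.1,-0.5,0,-1],[0,0,2.4,0,-0.5,0,-1],[0,0,2.4,0,-0.5,0,-1]]])

```text
time_s: 8.2
position: [0.44, -0.0902, 0.0881]
tcp_rot: [[0.974, 0.226, 0.005], [0.226, -0.974, -0.003], [0.004, 0.004, -1.0]]
force: [0.4, -2.4, 0.5]
opening: 0.007
```

Emit:
send_rows(moves=[[[0,0,2.4,0,-0.5,0,-1],[0,0,2.4,0,-0.4,0,-1],[0,0,0,0,0,0,-1],[0,0,0,0,0,0,-1],[0,0,0,0,0,0,-1]]])

```text
time_s: 8.7
position: [0.4366, -0.0807, 0.087]
tcp_rot: [[0.989, 0.146, 0.001], [0.146, -0.989, -0.0], [0.001, 0.001, -1.0]]
force: [-0.1, -0.6, 0.5]
opening: 0.006
```

```bash
python3 at.py -77.2 0.5 86; cat > car.py <<'E'
from h import *
from fit import W,proj
from scipy.optimize import least_squares
p=np.load('p.npy')
def rib(c,t):
    a=np.radians(202.5+45*np.arange(8))+t
    return proj(c,W([.5117,-.0656,p[2],0],np.c_[74*np.cos(a),74*np.sin(a),90+0*a]))
for cam in ('scene','side','wrist'):
    w=capture(cam).astype(int); m=((w[...,1]>w[...,0]+30)&(w[...,1]>w[...,2]+30)).astype(np.uint8)
    n,l,st,c=cv2.connectedComponentsWithStats(m); C=c[1:][st[1:,4]>8]
    def f(q):
        d=rib(cam,q[0])[None]-C[:,None]; return np.sqrt((d**2).sum(2)).min(1).clip(0,8)
    ts=np.arange(-.785/2,.785/2,.01); co=[(f([t])**2).sum() for t in ts]; i=int(np.argmin(co)); print(cam,'t mod .785: %.3f or %.3f'%(ts[i],ts[i]-.785),f([ts[i]]).round(1))
E
python3 car.py
```

```text
8.7 samp mm [-76.1  -4.3  87. ] yaw 0.06 F [-0.16 -0.56  0.49] z [ 0.001 -0.001 -1.   ]
d samp [-1.1  4.8 -1. ] tool cm [-0.11 -0.48  0.1 ]
scene t mod .785: 0.268 or -0.517 [8.  0.1 1.3 1.5 0.9 1.8 2.6 1.3]
side t mod .785: 0.238 or -0.547 [1.7 2.4 2.  4.3 1.9 8. ]
wrist t mod .785: 0.258 or -0.527 [8.  8.  0.8 4.2 2.3 8. ]
```

Emit:
send_rows(moves=[[[0,0,0,0,-0.4,0,-1],[0,0,0,0,-0.4,0,-1],[0,0,0,0,-0.3,0,-1],[0,0,0,0,0,0,-1],[0,0,0,0,0,0,-1]]])

```text
time_s: 9.35
position: [0.4342, -0.0691, 0.0864]
tcp_rot: [[0.989, 0.145, -0.001], [0.145, -0.989, 0.001], [-0.001, -0.001, -1.0]]
force: [0.1, -1.7, -0.3]
opening: 0.006
```

Emit:
send_rows(moves=[[[0,0,0,0,0.4,0,-1],[0,0,0,0,0.4,0,-1],[0,0,0,0,0,-3,-1],[0,0,0,0,0,-5,-1],[0,0,0,0,0,-5,-1]]])

```text
time_s: 9.85
position: [0.4348, -0.0774, 0.2173]
tcp_rot: [[0.99, 0.144, -0.003], [0.144, -0.99, 0.002], [-0.003, -0.002, -1.0]]
force: [0.7, -0.3, -0.3]
opening: 0.002
```

```bash
python3 at.py 95 -165 220; python3 car.py
```

```text
9.85 samp mm [-77.4  -0.8 217.3] yaw -0.01 F [ 0.67 -0.36 -0.32] z [-0.003  0.002 -1.   ]
d samp [ 172.4 -164.2    2.7] tool cm [17.25 16.41 -0.36]
scene t mod .785: 0.098 or -0.687 [8.  1.7 1.1 1.5 1.  1.5 1.6]
side t mod .785: 0.078 or -0.707 [1.8 2.9 2.1 1.8 1.9 1.7 1.5 1.4 8. ]
wrist t mod .785: 0.078 or -0.707 [4.5 3.8 8.  3.8 3.2 2.7 2.1 1.6 0.3]
```

Carousel at about −0.70 rad, confirmed by all three cameras. Now behind the lever to tip the pawl down.

Emit:
send_rows(moves=[[[0,0,0,3.4,3.4,0,-1],[0,0,0,3.4,3.4,0,-1],[0,0,0,3.4,3.4,0,-1],[0,0,0,3.5,3.2,0,-1],[0,0,0,3.5,3.1,0,-1]]])

```text
time_s: 10.5
position: [0.63, -0.2168, 0.2138]
tcp_rot: [[0.99, 0.144, -0.004], [0.144, -0.99, 0.002], [-0.004, -0.003, -1.0]]
force: [1.1, 0.3, -0.2]
opening: 0.006
```

Emit:
send_rows(moves=[[[0,0,0,0,0,2.5,-1],[0,0,0,0,0,2.5,-1],[0,0,0,0,0,2,-1],[0,0,0,0,0,0,-1],[0,0,0,0,0,0,-1]]])

```text
time_s: 11.0
position: [0.629, -0.2156, 0.1448]
tcp_rot: [[0.989, 0.145, -0.003], [0.145, -0.989, 0.002], [-0.003, -0.002, -1.0]]
force: [-0.2, 0.3, 0.4]
opening: 0.005
```

```bash
python3 at.py 95 -135 146; python3 - <<'E'
from h import *
a=capture('scene');b=capture('side')
A=cv2.resize(a[130:330,110:310],(400,400),interpolation=cv2.INTER_CUBIC)
B=cv2.resize(b[50:250,155:355],(400,400),interpolation=cv2.INTER_CUBIC)
cv2.imwrite('pics/i.png',np.hstack([A,B]))
E
```

```text
11.0 samp mm [  94.7 -165.6  144.8] yaw 0.01 F [-0.19  0.32  0.37] z [-0.003  0.002 -1.   ]
d samp [ 0.3 30.6  1.2] tool cm [ 0.03 -3.06 -0.11]
```

View pics/i.png

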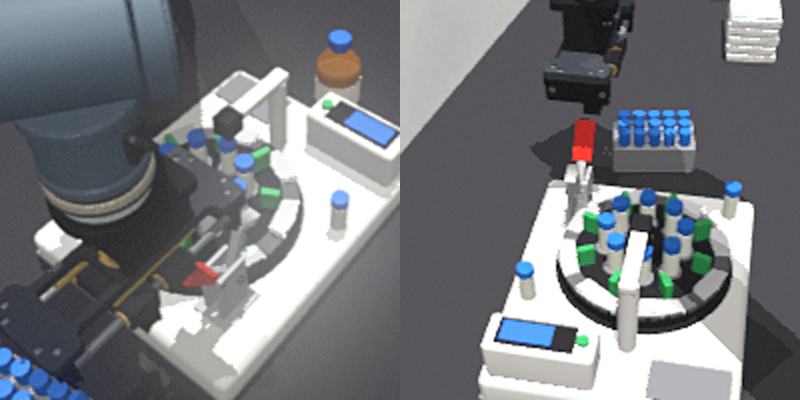

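Emit:
send_rows(moves=[[[0,0,0,0,-1.2,0,-1],[0,0,0,0,-1,0,-1],[0,0,0,0,-0.8,0,-1],[0,0,0,0,-0.8,0,-1],[0,0,0,0,-0.8,0,-1]]])

```text
time_s: 11.6
position: [0.6236, -0.1697, 0.1472]
tcp_rot: [[0.989, 0.146, 0.001], [0.146, -0.989, -0.001], [0.001, 0.001, -1.0]]
force: [0.1, -1.4, -0.1]
opening: 0.007
```

Emit:
send_rows(moves=[[[0,0,0,0,-0.6,0,-1],[0,0,0,0,-0.6,0,-1],[0,0,0,0,-0.6,0,-1],[0,0,0,0,-0.6,0,-1],[0,0,0,0,-0.5,0,-1]]])

```text
time_s: 12.1
position: [0.6189, -0.1411, 0.1463]
tcp_rot: [[0.989, 0.145, -0.0], [0.145, -0.989, 0.0], [-0.0, -0.0, -1.0]]
force: [-0.6, -0.1, -0.4]
opening: 0.004
```

Emit:
send_rows(moves=[[[0,0,0,0,-0.3,0,-1],[0,0,0,0,-0.3,0,-1],[0,0,0,0,0,0,-1],[0,0,0,0,0,0,-1],[0,0,0,0,0,0,-1]]])

```text
time_s: 12.6
position: [0.6183, -0.136, 0.1466]
tcp_rot: [[0.989, 0.145, 0.0], [0.145, -0.989, -0.0], [0.0, 0.0, -1.0]]
force: [0.8, 0.7, -0.0]
opening: 0.003
```

```bash
python3 at.py 95 -165 220; python3 - <<'E'
from h import *
a=capture('scene');b=capture('side')
A=cv2.resize(a[130:330,110:310],(400,400),interpolation=cv2.INTER_CUBIC)
B=cv2.resize(b[50:250,155:355],(400,400),interpolation=cv2.INTER_CUBIC)
cv2.imwrite('pics/j.png',np.hstack([A,B]))
E
```

```text
12.6 samp mm [ 95.7 -85.3 146.6] yaw 0.01 F [ 0.91  0.58 -0.03] z [ 0. -0. -1.]
d samp [ -0.7 -79.7  73.4] tool cm [-0.07  7.97 -7.34]
```

View pics/j.png

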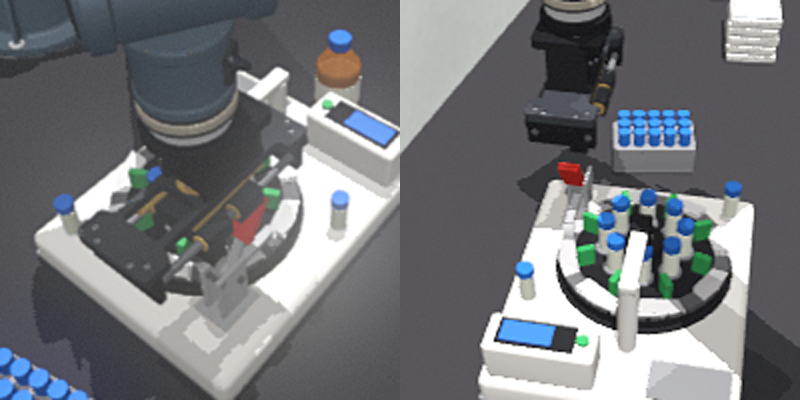

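Lever has fallen to the down side, with the grip at (570,174) on the right, matching the start pose. I'll retract and check.

Emit:
send_rows(moves=[[[0,0,0,0,1.5,0,-1],[0,0,0,0,2.5,-1,-1],[0,0,0,0,3,-3,-1],[0,0,0,0,4,-4,-1],[0,0,0,0,4,-3,-1]]])

```text
time_s: 13.2
position: [0.6396, -0.2816, 0.2538]
tcp_rot: [[0.989, 0.145, 0.001], [0.145, -0.989, -0.001], [0.001, 0.001, -1.0]]
force: [1.0, 0.3, -0.6]
opening: 0.005
```

Emit:
send_rows(moves=[[[0,0,0,-4,2,0,-1],[0,0,0,-4,2,0,-1],[0,0,0,-4,2,0,-1],[0,0,0,-4,2,0,-1],[0,0,0,0,0,0,-1]]])

```text
time_s: 13.7
position: [0.488, -0.3865, 0.252]
tcp_rot: [[0.99, 0.138, -0.002], [0.138, -0.99, -0.002], [-0.003, 0.001, -1.0]]
force: [0.9, 0.3, 0.3]
opening: 0.006
```

```bash
python3 at.py; python3 car.py; python3 - <<'E'
from h import *
from fit import W,proj
p=np.load('p.npy'); out=[]
for cam,(r,c) in dict(scene=(150,130),side=(90,175)).items():
    im=capture(cam); I=im.astype(int); m=(I[...,2]>I[...,1]+60)&(I[...,2]>I[...,0]+60); m[:r]=0;m[r+150:]=0;m[:,:c]=0;m[:,c+150:]=0
    m=m.astype(np.uint8);n,l,st,ce=cv2.connectedComponentsWithStats(m);k=1+st[1:,4].argmax()
    print(cam,'red centroid',ce[k].round(1),st[k])
    for th in (0,.1,.2,.3):  # grip middle at 65 mm from hinge
        a=np.radians(60)+th; print(th,proj(cam,W(p,[[95,-65+65*np.cos(a),92+65*np.sin(a)]])).round(1))
    out.append(cv2.resize(im[r:r+100,c:c+100],(400,400),interpolation=cv2.INTER_CUBIC))
    for t in ['vial_front','vial_near','rack','solvent']: print(t,[(np.round(d['location'],3),round(d['p'],2)) for d in spot_in(cam,t)[:1]])
cv2.imwrite('pics/k.png',np.hstack(out))
E
```

```text
13.7 samp mm [ -69.5 -314.3  252. ] yaw -0.36 F [0.89 0.15 0.27] z [-0.003 -0.001 -1.   ]
scene t mod .785: 0.078 or -0.707 [8.  1.7 1.5 0.9 1.3 1.  0.9]
side t mod .785: 0.078 or -0.707 [2.9 2.1 1.8 1.9 1.7 1.5 1.3 8. ]
wrist t mod .785: 0.098 or -0.687 [3.4 1.9 4. ]
scene red centroid [233.3 236.9] [225 224  19  28 286]
0 [[233.8 237. ]]
0.1 [[231.7 238.1]]
0.2 [[229.5 239.4]]
0.3 [[227.2 241. ]]
vial_front [(array([0.632, 0.02 , 0.079]), 0.6)]
vial_near [(array([ 0.44 , -0.187,  0.08 ]), 0.47)]
rack []
solvent [(array([0.479, 0.186, 0.084]), 0.62)]
side red centroid [239.9 136.2] [233 131  14  12 120]
0 [[240.2 136.7]]
0.1 [[240.7 134.2]]
0.2 [[241.2 131.8]]
0.3 [[241.7 129.6]]
vial_front [(array([0.624, 0.03 , 0.077]), 0.73)]
vial_near [(array([ 0.428, -0.184,  0.079]), 0.57)]
rack [(array([ 0.567, -0.302,  0.046]), 0.91)]
solvent [(array([0.456, 0.208, 0.078]), 0.56)]
```

View pics/k.png

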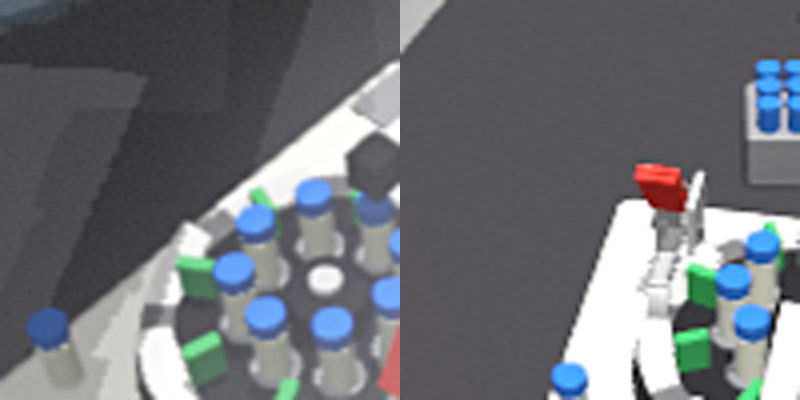

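```bash
python3 -c "
from h import *
print(bot.hand_in())"
```

```text
the job is handed in; nothing more can be done
None
```

The job is handed in at about 14 s of the 61 s allowed, with no verdict reported. With the fingers shut, I pushed the lever over until the pawl lay on its stop. I then pushed a rib on the −x side to turn the carousel back one notch, tipped the pawl down and withdrew the arm.

My last checks:
- **Carousel:** about −0.69 to −0.71 rad in all three cameras, unchanged when the pawl fell. That is inside the −0.785 to −0.60 range where the nose goes fully home.
- **Pawl:** the red grip's centre is within 1 pixel of where it should be at 0 rad in both fixed cameras, which is about 0.03 rad. I could not see the nose itself clearly enough to confirm it by eye.
- **Contact forces:** they stayed at about 2.5 N or less in every reading, and the robot is clear of everything.
- **Loose items:** the vials, bottle and rack look upright and undisturbed in the last pictures that show them.

**Disagreements:**
- **Detection network:** the scene camera missed the rack in the last check, though the side camera found it. Its positions for the bottle and rack differed between cameras by up to about 3 cm, since each sees a different side.
- **First carousel push:** it stopped short, at about −0.53 rad, so I added a second push of 11 mm.

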